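Gauge a jar lid with one stroke of the handwheel

TASK

Set the smaller knobbed lid down flat on the bed of the lid gauge, between the guides and just ahead of the pusher, and let go of it. Then take the handwheel by its upright handle and wind it anticlockwise (seen from above) through exactly one full turn without running on into a second stroke, so that the pusher drives the lid through the jaws and comes back home; go gently, following the handle's own circle without forcing it inward or outward, and let go. Leave the other pots and the bigger lid where they stand.

Things in the scene. Friction and masses are not known exactly. Their poses are not given: they have to be found in the camera images.
- lid_knob (a point): The smaller lid, unglazed white pottery, about 140 g: a disc 70 mm in diameter, 10 mm thick, with a round knob 20 mm in diameter rising 26 mm above it (36 mm high over all). This point is on its axis half-way up, 26 mm above the underside. It starts flat on the bench.
- lid_base (a point): Centre of the same lid's underside.
- bed (a point): The spot for the lid on the gauge's flat bed, on the bed's top face, 40 mm above the bench. A lid centred here is 7 mm clear of the pusher. Axes: y along the push, x across, z up. Guides at x = +-39 mm (inner faces) rise 10 mm above the bed.
- tray (a point): A point on the floor of the gauge's out-tray, at the bed's height, 95 mm along the push (+y) from the bed point. The tray is 86 mm wide, ends in a stop 148 mm from the bed point. Between bed and tray stand two steel jaws 73 mm apart, 24 mm high, at 28 to 50 mm along the push from the bed point.
- pusher_face (a point): Middle of the front face of the pusher, a steel block 60 mm wide; when home it is 42 mm behind the bed point (y = -42 mm). One turn of the handwheel drives it forward 95 mm along the gauge's y axis (farthest at half a turn) and back home; winding is stiffer while it travels.
- bearing (a point): Middle of the slotted bearing plate on top of the gear housing, 86 mm above the bench. The handwheel's upright shaft is clamped somewhere on this plate, up to 20 mm from this point in each of the gauge's x and y directions: this is NOT the exact centre of turning. It stays clamped while winding.
- handle_mid (a point): Mid-height, on its axis, of the handwheel's upright handle: a black cylinder 26 mm in diameter, 50 mm tall, spinning freely on its pin, so a grip need not turn with it. Its throw (distance of its axis from the shaft) is set differently each time, 53 to 77 mm, and it starts anywhere round the wheel. Winding takes about 2 to 8 N here; that is along the circle; force across it strains the pin's rubber bush (see pin).
- wheel (a joint): Angle the handwheel has been turned, rad, 0 at the start, growing anticlockwise seen from above; 6.28 is one revolution. The wheel is spoked steel, 166 mm over the rim (the slotted arm under the handle sticks out to 95 mm from the shaft), nothing on it but the handle higher than 22 mm below the handle's middle. It cannot turn back past its start, and stays where it is left.
- pin (a joint): Radial give of the handle's pin in its rubber bush, m: 0 when unloaded, positive when the handle is pulled outward from the shaft, negative when pushed inward; 2 N per mm. The bush is spoiled, which is not allowed, if the pin is forced more than 4 mm (8 N) inward or outward.
- gauge: The lid gauge's fixed frame: aluminium bed and, at y = -90 to -275 mm, a grey gear housing 150 mm wide (x), 80 mm high, with the handwheel lying flat on top. Origin on the bench 40 mm below the bed point; axes as the bed's.
- big_lid: Bystander: a bigger lid of the same make, 96 mm in diameter with a 24 mm knob, 36 mm high. Origin at its underside's centre.
- mug: Bystander: white mug, 76 mm in diameter, 85 mm high. Origin under its centre.
- bowl: Bystander: white bowl, 130 mm in diameter, 50 mm high. Origin under its centre.
- jar: Bystander: brown closed jar, 110 mm in diameter, 95 mm high. Origin under its centre.
There are look-alikes about, which are no part of the job. Leave any blue or pink look-alike of the part that bears lid_knob alone.

How it is judged:
By the outcome, as a careful person would: the job done as asked, in the order asked, and still so for the second after the job is handed in, with the robot touching nothing.
It also fails if it takes over 72 s, if anything falls off the work surface, if the arm or the gripper's body presses on something with over 40 N, if the wrist force passes 120 N, or if a joint passes its speed limit or range.

ROBOT

A 6-joint arm with a two-finger parallel gripper is mounted at the origin on the work surface. World frame = base frame: x ahead of the robot, y to its left, z up, the work surface at z = 0. Lengths are in mm, angles in rad, forces in N, time in s.
With the tool pointing down it reaches from about 350 to 775 mm from the base axis. Payload 7.3 kg.
Tool frame: the origin (TCP) lies at the very end of the fingers, on their centre line; the grasp point (between the pads) lies 19 mm behind it; x points along the fingers, z is the direction in which the jaws open and shut, and the axes are right-handed (so a half turn about x gives the same grasp; the last joint's range is limited). The gripper opens to 92 mm and grips with 3 to 60 N. Pads are 19 mm wide; open, the fingers measure 130 mm over their backs; the gripper's body (75 mm by 190 mm) begins 47 mm behind the grasp point.
Start: joints at [1.015, 0.342, 1.524, -0, 1.275, -0.146], TCP at [209.162, 481.556, 226.741] pointing down, gripper open.
Joint ranges: [-2.53, 2.53], [-0.77, 2.02], [0.04, 2.7], [-1, 4.14], [0.28, 2.66], [-3.11, 3.11]. Speed limits (rad/s): [2.57, 2.57, 3.14, 3.14, 3.14, 3.14].

INTERFACE

Orientations are given as [roll, pitch, yaw] about the fixed x, y, z axes, in that order (R = Rz(yaw) Ry(pitch) Rx(roll)).
In Python, from plant import * gives the robot as it stands.
- The arm moves only by the tool carry_out, never from a script. Its argument "rows" is a list of rows, each a list of 4 numbers: the shift along the world's x, y, z in mm, then the turn about the world's z in degrees. In form: [[x, y, z, twist], ...]. A call has 1 to 20 rows; each row is the pose to reach, as a shift and turn from the pose measured when the call began; what a row does not reach only later rows make up. A row lasts 1/12 s, in which the tool goes at most 41.7 mm and 7.16 degrees, less where a joint would pass 70% of its speed; a pose out of reach is approached as far as the arm can. A call with a gripper value outside its range is refused whole. "hand" is the finger opening in mm, from 0 to 91.8, set as the call begins (left out, the last holds). The fingers move at their own pace and stop on an object; the grip force is fixed at half the most. Time passes only in rows, so rows that repeat a pose let the fingers close. It gives the time, the measured TCP pose, the force and the opening at its end, in the units of the state.
- get_obs(): the state, without advancing time (a new reading comes with each control period).
- capture(name): name is "scene" or "top" or "wrist"; returns the picture (420x560x3 uint8, red, green, blue); there is no depth.
- camera_info(name): a dict with "camera_matrix" (3x3 intrinsics, pixels), "pose" (4x4, takes a point from camera to world coordinates); the wrist camera has in their place "mount" (4x4, takes a point from camera to tool coordinates, whose origin is the TCP and whose axes are the tool frame's). Camera axes: x right, y down, z forward; pixel columns grow to the right and rows downward; lengths in mm; the calibration is good to about 2 mm. The wrist camera is an equidistant fisheye: a pixel r from the principal point sees the ray r / f radians off the axis. A picture is of the moment at which its call begins: read the wrist's pose just before it. camera_info takes no time and is no camera call.
- close_job(): hands the job in, once; it reports no verdict.
The state is a dict: "time": time; "joint_positions": joint angles; "dq": joint speeds; "tau": joint torques, N m; "tool_pos": TCP position; "tcp_rot": TCP orientation; "contact_force": force on the tool from outside, world axes, zero at the start; "moment": the same for the moment, N m; "grip_width": finger opening in mm.
Only numpy, scipy, OpenCV 4.12 (cv2) and the standard library are available. Lean on these libraries where they do the work, as an engineer would, in place of code of your own. Each camera call takes 0.05 s, during which the arm holds its last target. There are 200 camera calls.

## Working session

There is one attempt and no reset: what is moved stays moved. The work goes in short steps, Python scripts to look and compute and a tool call to move; the robot and the scene stay as the last step left them, time stands still between calls to the robot, and variables do not carry over. Pictures are saved under pics/ and viewed, about 8 in all and at most 12, crops included, and the job is handed in when it is done.

Besides the shell and the picture viewer there is one more tool, called by a JSON object that holds its "op" and its "data", one argument or row to a line. carry_out: Moves the arm, as the interface text tells. Its arguments: {"type":"object","properties":{"rows":{"type":"array"},"hand":{"type":"number"}},"required":["rows"]}

```bash
mkdir -p pics; ls
python3 - <<'E'
from plant import *
import cv2,numpy as np
for n in("scene","top","wrist"):
    im=capture(n); cv2.imwrite(f"pics/{n}0.png",cv2.cvtColor(im,cv2.COLOR_RGB2BGR)); np.save(f"pics/{n}0.npy",im)
    i=camera_info(n); print(n,{k:np.round(v,4).tolist() if not isinstance(v,str) else v for k,v in i.items()})
print(get_obs())
a=[cv2.imread(f"pics/{n}0.png") for n in("scene","top")]
E
```

```text
pics
scene {'camera_matrix': [[519.8403, 0.0, 295.6633], [0.0, 519.8403, 206.6332], [0.0, 0.0, 1.0]], 'pose': [[-0.8138, 0.336, -0.4742, 1137.0659], [0.581, 0.4524, -0.6766, 805.7825], [-0.0128, -0.8261, -0.5633, 745.2974], [0.0, 0.0, 0.0, 1.0]]}
top {'camera_matrix': [[379.4815, 0.0, 286.6447], [0.0, 379.4815, 206.6086], [0.0, 0.0, 1.0]], 'pose': [[0.0175, -0.9932, 0.1153, 456.437], [-0.9997, -0.0192, -0.0139, 68.3464], [0.016, -0.115, -0.9932, 1100.4013], [0.0, 0.0, 0.0, 1.0]]}
wrist {'camera_matrix': [[325.1923, 0.0, 280.8892], [0.0, 325.1923, 209.0001], [0.0, 0.0, 1.0]], 'mount': [[-0.0007, -0.2748, 0.9615, -158.8722], [0.0014, -0.9615, -0.2748, 73.2405], [1.0, 0.0011, 0.0011, 0.2684], [0.0, 0.0, 0.0, 1.0]]}
{'time': 0.15, 'joint_positions': array([ 1.01500762e+00,  3.42551951e-01,  1.52476123e+00, -1.16743234e-05,
        1.27541344e+00, -1.45981859e-01]), 'dq': array([ 0.00028911, -0.00230378, -0.00290707, -0.00241858, -0.00159165,
       -0.00099536]), 'tau': array([ 1.05519790e-03, -4.31469226e+01, -2.44351137e+01,  7.17379712e-02,
        5.36464399e-02, -8.15684689e-05]), 'tool_pos': array([208.99454396, 481.28811974, 226.22288018]), 'tcp_rot': array([ 3.00545638,  1.56966231, -2.11673604]), 'contact_force': array([0.72893805, 0.69875434, 0.45914335]), 'moment': array([-0.04182566,  0.04007013,  0.04972863]), 'grip_width': 91.74292367973199}
```

View pics/scene0.png

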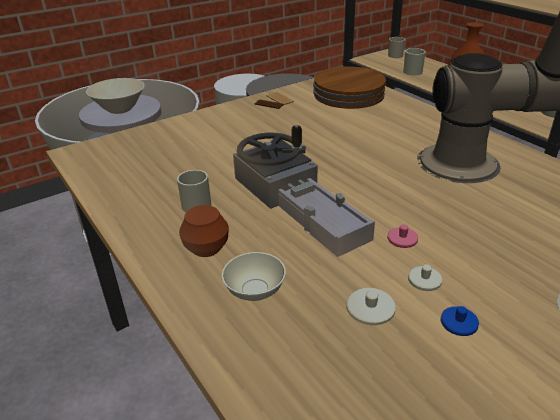

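View pics/top0.png

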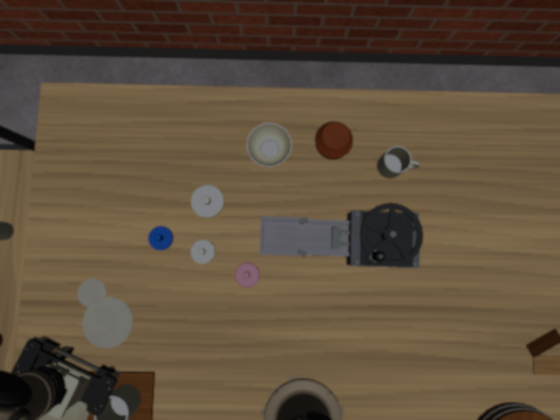

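The scene view shows the small white lid at (426,276), the big lid at (371,303), pink at (403,236) and blue at (460,319). In the top view these are at (202,251), (207,201), (247,274) and (160,238). There are also flat pale discs at (92,292) and (108,322). By the description I choose the white lid at top (202,251). The gauge's tray points left (world +y) and the handle is at top (377,257).

```bash
cat > h.py <<'E'
import numpy as np,cv2
from plant import *
def ray(cam,uv):
    i=camera_info(cam);K=i["camera_matrix"];T=np.array(i["pose"])
    d=T[:3,:3]@np.linalg.solve(K,[uv[0],uv[1],1.]);return T[:3,3],d/np.linalg.norm(d)
def plane(cam,uv,z):
    o,d=ray(cam,uv);return o+d*(z-o[2])/d[2]
def tri(rays):
    A=0;b=0
    for o,d in rays:
        P=np.eye(3)-np.outer(d,d);A=A+P;b=b+P@o
    p=np.linalg.solve(A,b);return p,[np.linalg.norm(np.cross(p-o,d)) for o,d in rays]
def proj(cam,p):
    i=camera_info(cam);T=np.array(i["pose"]);q=np.array(i["camera_matrix"])@(T[:3,:3].T@(np.array(p)-T[:3,3]));return q[:2]/q[2]
E
python3 - <<'E'
import cv2,numpy as np
t=cv2.imread("pics/top0.png");s=cv2.imread("pics/scene0.png")
a=cv2.resize(t[195:290,180:430],None,fx=3.2,fy=3.2,interpolation=3)   # 800x304
b=cv2.resize(s[115:295,225:450],None,fx=1.6,fy=1.6,interpolation=3) #360x288
c=cv2.resize(s[255:305,395:460],None,fx=5.7,fy=5.7,interpolation=3)
m=np.zeros((304+290,800,3),np.uint8);m[:304]=a
m[304:304+b.shape[0],:b.shape[1]]=b; m[304:304+c.shape[0],400:400+c.shape[1]]=c
cv2.imwrite("pics/m1.png",m)
E
```

```text
(no output)
```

View pics/m1.png

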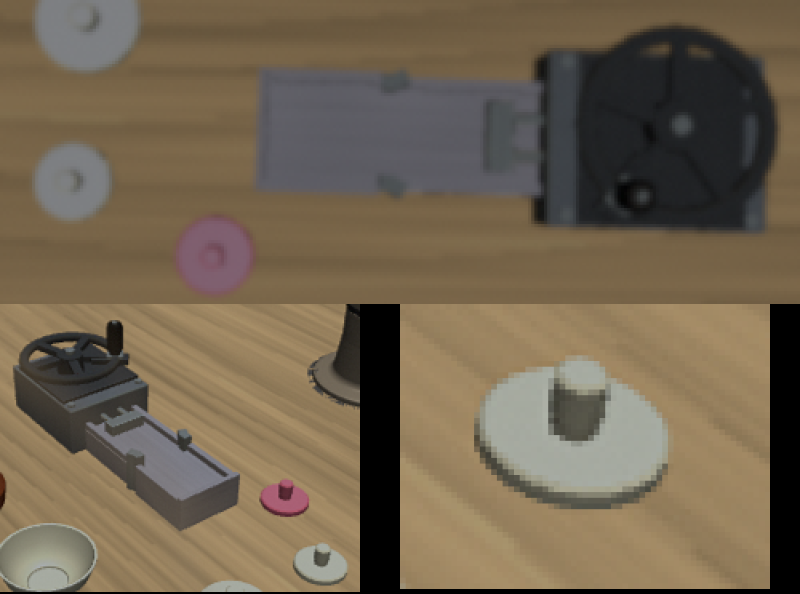

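The crop shows the small lid with its disc at top px (202.5,251.6) and knob top at scene px (427,267). The pusher front edge is at about top (331.5,237.5), and the jaws are at (303.4,220.3) and (302.2,253.1). The hub is at (392.8,234.1) and the handle top at (380,256).

Run:
```python
from h import *
M=lambda u,v:(180+u/3.2-.35,195+v/3.2-.35)
S=lambda u,v:(225+u/1.6-.2,115+(v-304)/1.6-.2)
p=lambda n,x:print(n,np.round(x,1))
t=capture("top")
hsv=cv2.cvtColor(t,cv2.COLOR_RGB2HSV)
# lid disc by mask
sub=t[235:270,185:222].astype(int);m=((sub.max(2)-sub.min(2)<25)&(sub.max(2)>105)).astype(np.uint8)
n,l,st,c=cv2.connectedComponentsWithStats(m);k=1+np.argmax(st[1:,4]);uv=c[k]+[185,235];print(uv,st[k])
p("lid disc z10",plane("top",uv,10))
s=capture("scene");sub=s[255:300,400:450].astype(int);m=((sub.max(2)-sub.min(2)<28)&(sub.max(2)>100)).astype(np.uint8)
n,l,st,c=cv2.connectedComponentsWithStats(m);k=1+np.argmax(st[1:,4]);print(c[k]+[400,255],st[k])
kt=(395+182/5.7-.4,255+68/5.7-.4)
p("knobtop tri",tri([ray("top",M(73,181)),ray("scene",kt)])[0]);p(" knob scene z36",plane("scene",kt,36))
p("handle top tri",np.r_[(r:=tri([ray("top",M(641,196)),ray("scene",S(115,323))]))[0],r[1]])
p("handle bottom tri",tri([ray("top",M(620,195)),ray("scene",S(115,354))])[0])
hub=M(681,125);hs=S(70,353)
p("hub tri",tri([ray("top",hub),ray("scene",hs)])[0])
for z in(98,105,110):p("hub z",plane("top",hub,z))
for n,(u,v),z in[("tray end hi",(258,70),50),("tray end lo",(256,188),50),("pusher a",(485,100),60),("pusher b",(484,170),60),("jaw a",(395,81),64),("jaw b",(391,186),64),("house a",(535,52),80),("house b",(535,226),80),("house far b",(765,230),80)]:p(n,plane("top",M(u,v),z))
```

```text
[202.22978723 251.2787234 ] [  5   4  25  25 470]
lid disc z10 [450.5 291.   10. ]
[424.92364991 277.28119181] [  8   9  34  25 537]
knobtop tri [448.8 288.1  31.5]
 knob scene z36 [450.7 293.2  36. ]
handle top tri [ 446.5 -172.6  173.2    1.7    1.7]
handle bottom tri [ 447.4 -170.5  119.4]
hub tri [ 503.4 -219.9  118.5]
hub z [ 505.9 -227.2   98. ]
hub z [ 505.6 -225.2  105. ]
hub z [ 505.3 -223.7  110. ]
tray end hi [549.2 126.4  50. ]
tray end lo [447.7 125.5  50. ]
pusher a [526.2 -69.6  60. ]
pusher b [466.4 -69.   60. ]
jaw a [540.8   8.2  64. ]
jaw b [451.5  10.5  64. ]
house a [ 566.3 -109.2   80. ]
house b [ 420.5 -109.1   80. ]
house far b [ 420.5 -301.7   80. ]
```

```bash
cat >> h.py <<'E'
from scipy.spatial.transform import Rotation as Ro
def tool():
    o=get_obs();return o,Ro.from_euler("xyz",o["tcp_rot"]).as_matrix(),np.array(o["tool_pos"])
def wray(uv,R,p):
    i=camera_info("wrist");K=np.array(i["camera_matrix"]);M=np.array(i["mount"])
    x,y=(uv[0]-K[0,2]),(uv[1]-K[1,2]);r=np.hypot(x,y);th=r/K[0,0]
    d=np.array([x/r*np.sin(th),y/r*np.sin(th),np.cos(th)]) if r>0 else np.array([0,0,1.])
    return p+R@M[:3,3],R@M[:3,:3]@d
def wproj(P,R,p):
    i=camera_info("wrist");K=np.array(i["camera_matrix"]);M=np.array(i["mount"])
    q=M[:3,:3].T@(R.T@(np.array(P)-p)-M[:3,3]);th=np.arctan2(np.hypot(q[0],q[1]),q[2]);f=np.arctan2(q[1],q[0])
    return np.array([K[0,2]+K[0,0]*th*np.cos(f),K[1,2]+K[0,0]*th*np.sin(f)])
E
python3 - <<'E'
from h import *
o,R,p=tool();print(np.round(R,3));print(np.degrees(np.arctan2(R[1,2],R[0,2])))
E
```

```text
[[-0.    -0.917  0.398]
 [-0.001  0.398  0.917]
 [-1.     0.    -0.001]]
66.52401769210437
```

{"op": "carry_out", "data": {
  "rows": [
    [30, -24, 0, -6.5],
    [60, -48, -10, -13],
    [90, -71, -20, -20],
    [120, -95, -30, -26.5],
    [150, -118, -40, -33],
    [180, -142, -50, -40],
    [210, -166, -60, -46.5],
    [241, -190, -76, -53],
    [241, -190, -76, -60],
    [241, -190, -76, -66.5],
    [241, -190, -76, -66.5],
    [241, -190, -76, -66.5]
  ],
  "hand": 60
}}

```text
time: 1.25
tool_pos: [450.0, 291.3, 150.3]
tcp_rot: [3.126, 1.57, 3.13]
contact_force: [-0.4, -0.5, 0.5]
grip_width: 59.7
```

Run:
```python
from h import *
o,R,p=tool();im=capture("wrist");print(p,np.degrees(np.arctan2(R[1,2],R[0,2])),o["contact_force"])
cv2.imwrite("pics/w1.png",im[:,:,::-1]);np.save("pics/w1.npy",im)
print(wproj([450.5,291.5,10],R,p),wproj([450.5,291.5,36],R,p))
```

```text
[450.03662921 291.31112461 150.30346589] 0.2033769195678753 [-0.39145384 -0.52064114  0.51371058]
[280.39764042 197.35750678] [280.35028579 204.50508721]
```

View pics/w1.png

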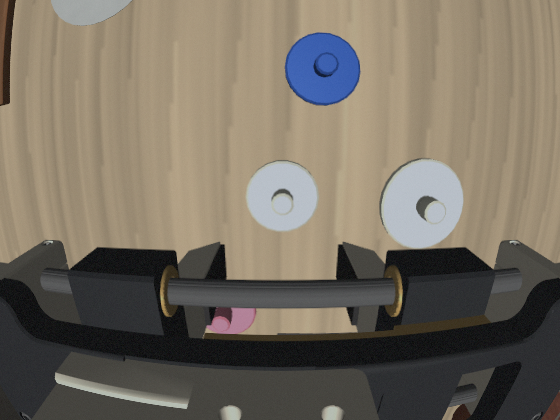

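The wrist view shows the lid disc at (282,196) and knob top at (282.5,203.5). The smaller white lid is confirmed under the gripper, with blue at (323,68), pink at (235,318) and the big lid at (422,203). I'll lower and take a second view to get the height.

{"op": "carry_out", "data": {
  "rows": [
    [1, 0, -15, 0],
    [1, 0, -30, 0],
    [1, 0, -45, 0],
    [1, 0, -60, 0],
    [1, 0, -60, 0],
    [1, 0, -60, 0]
  ]
}}

```text
time: 1.8
tool_pos: [450.3, 291.9, 90.4]
tcp_rot: [-2.917, 1.569, -2.91]
contact_force: [0.0, 0.4, -0.2]
grip_width: 60.1
```

Run:
```python
from h import *
def find(im,a):
    x0,y0,x1,y1=a;s=im[y0:y1,x0:x1].astype(int);m=((s.max(2)-s.min(2)<22)&(s.max(2)>120)).astype(np.uint8)
    n,l,st,c=cv2.connectedComponentsWithStats(m);k=1+np.argmax(st[1:,4]);cn=max(cv2.findContours((l==k).astype(np.uint8),0,2)[0],key=cv2.contourArea)
    e=cv2.fitEllipse(cv2.convexHull(cn));return np.array(e[0])+[x0,y0],e[1]
im=np.load("pics/w1.npy");d1=find(im,(235,150,330,240))
o,R,p=tool();im2=capture("wrist");cv2.imwrite("pics/w2.png",im2[:,:,::-1])
d2=find(im2,(210,110,350,240));print(d1,d2,p)
R1=R;p1=np.array([450.037,291.311,150.303])
print("disc tri",tri([wray(d1[0],R1,p1),wray(d2[0],R,p)]))
for d,RR,pp in((d1,R1,p1),(d2,R,p)):
    o_,v=wray(d[0],RR,pp);print(o_+v*(10-o_[2])/v[2])
cv2.imwrite("pics/w2c.png",cv2.resize(im2[90:260,180:390],None,fx=3,fy=3,interpolation=3)[:,:,::-1])
```

```text
(array([281.97965622, 195.49082565]), (70.93881225585938, 72.06968688964844)) (array([281.92285919, 213.97364807]), (85.72103881835938, 88.74103546142578)) [450.31126872 291.87262249  90.37370756]
disc tri (array([451.95349451, 291.76562141,   3.72355393]), [np.float64(0.04650737614258693), np.float64(0.046507376142590755)])
[451.87785691 293.27565534  10.        ]
[451.9683934  293.65921754  10.        ]
```

View pics/w2c.png

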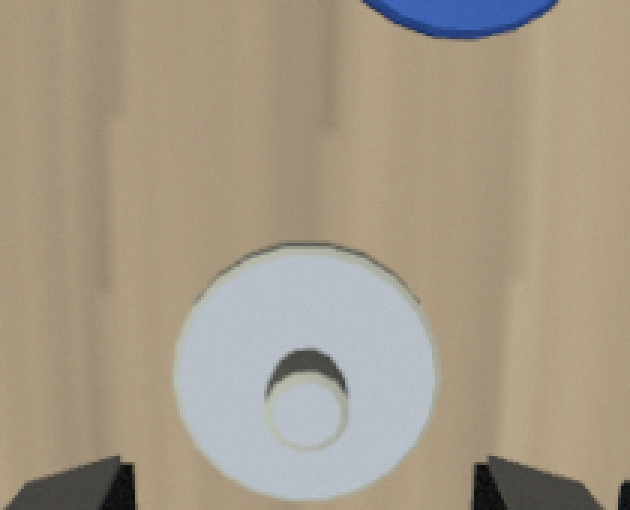

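The knob top is at px (282.3,226.8), centred between the fingers. The two-view height agrees with a flat lid on the bench, and the lid centre is at about (452,292.5).

{"op": "carry_out", "data": {
  "rows": [
    [1.5, 0.7, -15, 0],
    [1.5, 0.7, -30, 0],
    [1.5, 0.7, -45, 0],
    [1.5, 0.7, -60, 0],
    [1.5, 0.7, -70, 0],
    [1.5, 0.7, -76, 0],
    [1.5, 0.7, -76, 0],
    [1.5, 0.7, -76, 0]
  ]
}}

```text
time: 2.52
tool_pos: [452.8, 293.0, 15.7]
tcp_rot: [0.795, 1.57, 0.802]
contact_force: [-0.5, 0.4, -0.2]
grip_width: 60.1
```

{"op": "carry_out", "data": {
  "rows": [
    [0, 0, 0, 0],
    [0, 0, 0, 0],
    [0, 0, 0, 0],
    [0, 0, 0, 0],
    [0, 0, 0, 0],
    [0, 0, 0, 0],
    [0, 0, 0, 0],
    [0, 0, 0, 0]
  ],
  "hand": 5
}}

```text
time: 3.18
tool_pos: [452.6, 293.0, 15.8]
tcp_rot: [1.158, 1.57, 1.165]
contact_force: [-1.1, 0.2, 1.8]
grip_width: 18.4
```

{"op": "carry_out", "data": {
  "rows": [
    [0, 0, 15, 0],
    [0, 0, 40, 0],
    [0, 0, 75, 0],
    [0, 0, 110, 0],
    [0, -15, 145, 0],
    [5, -40, 175, 0],
    [10, -70, 184, 0],
    [14, -105, 184, 0],
    [18, -140, 184, 0],
    [22, -175, 184, 0],
    [26, -210, 184, 0],
    [30, -245, 184, 0],
    [34, -280, 184, 0],
    [38, -315, 184, 0],
    [42, -345, 184, 0],
    [44, -362, 184, 0],
    [44, -370, 184, 0],
    [44, -370, 184, 0],
    [44, -370, 184, 0],
    [44, -370, 184, 0]
  ]
}}

```text
time: 4.85
tool_pos: [496.3, -75.7, 199.6]
tcp_rot: [1.772, 1.57, 1.78]
contact_force: [0.4, -0.0, -1.6]
grip_width: 18.7
```

Run:
```python
from h import *
o,R,p=tool();im=capture("wrist");t=capture("top");s=capture("scene")
print(p.tolist(),np.round(R,4).tolist(),o["contact_force"],o["grip_width"])
cv2.imwrite("pics/w3.png",cv2.resize(im[0:330],None,fx=1.42,fy=1.42,interpolation=3)[:,:,::-1]);np.save("pics/w3.npy",im)
```

```text
[496.3310298730185, -75.74916561004565, 199.6238886739336] [[-0.0003, -0.008, 1.0], [0.0013, 1.0, 0.008], [-1.0, 0.0013, -0.0003]] [ 0.38189621 -0.00286482 -1.56744338] 18.691541903039624
```

View pics/w3.png

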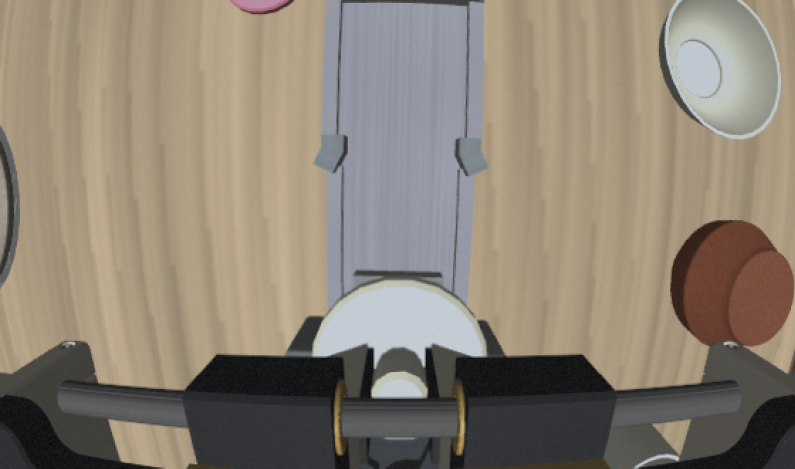

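The view shows the lid held level. The guides' inner lines are at x of about 341 and 457, near row 240 (both lean slightly). The jaws' inner faces are at about (346,150) and (458,150), and the pusher's front is near row 272.

Run:
```python
from h import *
im=np.load("pics/w3.npy");R=np.array([[-0.0003,-0.008,1.0],[0.0013,1.0,0.008],[-1.0,0.0013,-0.0003]]);p=np.array([496.33,-75.75,199.62])
q=lambda u,v:((u+.5)/1.42-.5,(v+.5)/1.42-.5)
def pl(uv,z):
    o,d=wray(uv,R,p);return o+d*(z-o[2])/d[2]
g=im.astype(int).sum(2)
for row in (50,70,130,150,175,190):   # dark guide lines, darkest pixel
    L=225+np.argmin(g[row,225:262]);r=312+np.argmin(g[row,312:345])
    a,b=pl((L,row),42),pl((r,row),42);print(row,L,r,np.round(a,1),np.round(b,1),"mid",np.round((a+b)[:2]/2,1),np.round(b[0]-a[0],1))
print("jaws in", [np.round(pl(q(u,v),64),1).tolist() for u,v in((347,137),(344,160),(456,137),(460,163))])
print("col profile pusher", g[184:204,270].tolist())
for z in(40,50,60):print("pusher y at row 192,196",z,np.round(pl((281,191.),z),1),np.round(pl((281,196),z),1))
print("tray stop", [np.round(pl(q(u,2),50),1).tolist() for u in(345,465)], [np.round(pl(q(405,v),z),1).tolist() for v,z in((3,40),(0,52))])
print("lid knob top px->", np.round(pl(q(400,387),p[2]+21),1), "lid disc bottom centre est row?")
for y in(-66,-69,-72):print(y,wproj([497,y,40],R,p),wproj([497,y,60],R,p))
```

```text
50 238 329 [454.8  66.9  42. ] [542.4  68.   42. ] mid [498.6  67.4] 87.6
70 238 328 [455.   46.6  42. ] [541.5  47.6  42. ] mid [498.3  47.1] 86.5
130 241 322 [458.1 -12.5  42. ] [536.6 -11.8  42. ] mid [497.4 -12.1] 78.5
150 241 321 [458.  -32.2  42. ] [536.2 -31.4  42. ] mid [497.1 -31.8] 78.2
175 241 320 [457.7 -57.1  42. ] [535.9 -56.4  42. ] mid [496.8 -56.7] 78.3
190 251 319 [467.5 -72.3  42. ] [535.5 -71.6  42. ] mid [501.5 -72. ] 68.0
jaws in [[463.7, 18.8, 64.0], [461.8, 4.1, 64.0], [532.3, 19.6, 64.0], [535.2, 2.9, 64.0]]
col profile pusher [450, 450, 456, 456, 452, 452, 358, 178, 186, 163, 236, 268, 237, 407, 538, 573, 563, 566, 591, 607]
pusher y at row 192,196 40 [497.5 -73.5  40. ] [497.5 -78.7  40. ]
pusher y at row 192,196 50 [497.4 -71.3  50. ] [497.5 -76.3  50. ]
pusher y at row 192,196 60 [497.4 -69.   60. ] [497.4 -73.9  60. ]
tray stop [[459.3, 115.7, 50.0], [539.8, 116.9, 50.0]] [[499.6, 118.1, 40.0], [499.5, 115.9, 52.0]]
lid knob top px-> [497.5 -72.3 220.6] lid disc bottom centre est row?
-66 [280.61847366 183.63610568] [280.612356   187.82670072]
-69 [280.5908707  186.57432554] [280.58303492 190.94425855]
-72 [280.56339968 189.50143374] [280.5538683  194.04847565]
```

Guide width reads 78.3 mm at z=42, which confirms the bed height. The bed centre is at about (497.1, -29.5) and the gauge axis is yawed about -0.8°.

{"op": "carry_out", "data": {
  "rows": [
    [0.7, 16, 0, 0],
    [0.7, 32, -5, 0],
    [0.7, 43, -20, 0],
    [0.7, 47, -40, 0],
    [0.7, 47, -60, 0],
    [0.7, 47, -80, 0],
    [0.7, 47, -100, 0],
    [0.7, 47, -115, 0],
    [0.7, 47, -125, 0],
    [0.7, 47, -130, 0],
    [0.7, 47, -130, 0],
    [0.7, 47, -130, 0],
    [0.7, 47, -130, 0]
  ]
}}

```text
time: 6.08
tool_pos: [498.0, -28.9, 70.7]
tcp_rot: [0.185, 1.569, 0.194]
contact_force: [0.0, -0.2, -1.3]
grip_width: 18.8
```

Run:
```python
from h import *
o,R,p=tool();im=capture("wrist");s=capture("scene")
print(p.tolist(),o["contact_force"],o["grip_width"])
a=cv2.resize(im[60:320,130:430],None,fx=1.6,fy=1.6,interpolation=3);b=cv2.resize(s[160:260,250:390],None,fx=2.2,fy=2.2,interpolation=3)
m=np.zeros((420,480+310,3),np.uint8);m[:416,:480]=a;m[:220,480:788]=b[:220,:308];cv2.imwrite("pics/w4.png",m[:,:,::-1])
```

```text
[497.9622985735765, -28.879061887489474, 70.73348978154057] [ 0.02987463 -0.24680532 -1.28725467] 18.780526869297326
```

View pics/w4.png

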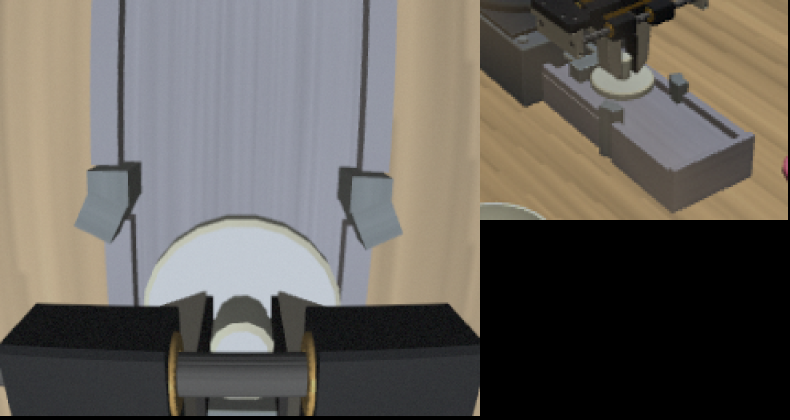

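The lid spans x 145–340 in the crop and the guides 135–343, so it is about 1.5 mm to the right. I'll shift it -1.3 mm and lower.

{"op": "carry_out", "data": {
  "rows": [
    [-1.3, 0, -4, 0],
    [-1.3, 0, -8, 0],
    [-1.3, 0, -11, 0],
    [-1.3, 0, -13, 0],
    [-1.3, 0, -14, 0],
    [-1.3, 0, -14.5, 0],
    [-1.3, 0, -14.5, 0],
    [-1.3, 0, -14.5, 0]
  ]
}}

```text
time: 6.85
tool_pos: [496.6, -29.0, 56.2]
tcp_rot: [0.165, 1.569, 0.174]
contact_force: [-0.7, -0.5, -1.6]
grip_width: 18.9
```

{"op": "carry_out", "data": {
  "rows": [
    [0, 0, -0.4, 0],
    [0, 0, -0.8, 0],
    [0, 0, -0.8, 0],
    [0, 0, -0.8, 0]
  ]
}}

```text
time: 7.18
tool_pos: [496.9, -29.0, 55.8]
tcp_rot: [0.074, 1.568, 0.083]
contact_force: [0.4, 0.4, 2.8]
grip_width: 19.0
```

Touched down (force went from -1.6 to +2.8 N). I'll release gently, retract, then look from above.

{"op": "carry_out", "data": {
  "rows": [
    [0, 0, 0, 0],
    [0, 0, 0, 0],
    [0, 0, 0, 0],
    [0, 0, 0, 0],
    [0, 0, 0, 0],
    [0, 0, 0, 0],
    [0, 0, 10, 0],
    [0, 0, 30, 0],
    [0, 0, 60, 0],
    [0, 0, 95, 0],
    [0, 0, 130, 0],
    [0, 0, 150, 0],
    [0, -20, 160, 0],
    [0, -45, 160, 0],
    [0, -70, 160, 0],
    [0, -90, 160, 0],
    [0, -90, 160, 0],
    [0, -90, 160, 0]
  ],
  "hand": 44
}}

```text
time: 8.68
tool_pos: [496.7, -119.6, 216.3]
tcp_rot: [0.111, 1.568, 0.118]
contact_force: [0.3, 0.0, -0.9]
grip_width: 44.0
```

Run:
```python
from h import *
o,R,p=tool();im=capture("wrist");t=capture("top")
print(p.tolist(),np.round(R,4).tolist(),o["contact_force"],o["grip_width"])
np.save("pics/w5.npy",im)
a=cv2.resize(im[60:330,130:430],None,fx=1.6,fy=1.6,interpolation=3);b=cv2.resize(t[200:280,330:440],None,fx=2.9,fy=2.9,interpolation=3)
m=np.zeros((432,480+319,3),np.uint8);m[:,:480]=a;m[:232,480:799]=b;cv2.imwrite("pics/w5.png",m[:,:,::-1])
```

```text
[496.7040479083157, -119.59485450441704, 216.2670499721853] [[0.0032, -0.0066, 1.0], [0.0004, 1.0, 0.0066], [-1.0, 0.0004, 0.0032]] [ 0.29275292  0.03116804 -0.94058979] 43.97513684506346
```

View pics/w5.png

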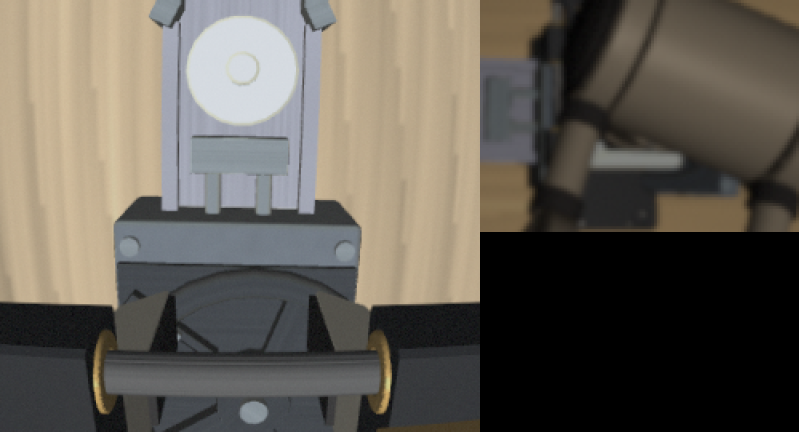

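The lid lies flat (crop centre (243,69)), central between the guides, with a gap of about 7 mm to the pusher. Next I'll look at the wheel from two wrist positions.

{"op": "carry_out", "data": {
  "rows": [
    [0, -30, 15, 0],
    [0, -60, 25, 0],
    [0, -95, 25, 0],
    [0, -130, 25, 0],
    [0, -160, 25, 0],
    [0, -175, 25, 0],
    [0, -180, 25, 0],
    [0, -180, 25, 0],
    [0, -180, 25, 0],
    [0, -180, 25, 0]
  ]
}}

```text
time: 9.62
tool_pos: [497.0, -296.5, 241.2]
tcp_rot: [0.418, 1.568, 0.429]
contact_force: [-0.4, -0.1, 0.1]
grip_width: 43.8
```

Run:
```python
from h import *
o,R,p=tool();im=capture("wrist");np.savez("pics/w6.npz",im=im,R=R,p=p);print(p)
cv2.imwrite("pics/w6.png",cv2.resize(im[40:340,100:480],None,fx=1.9,fy=1.9,interpolation=3)[:,:,::-1])
```

```text
[ 497.03938448 -296.4968179   241.21666026]
```

View pics/w6.png

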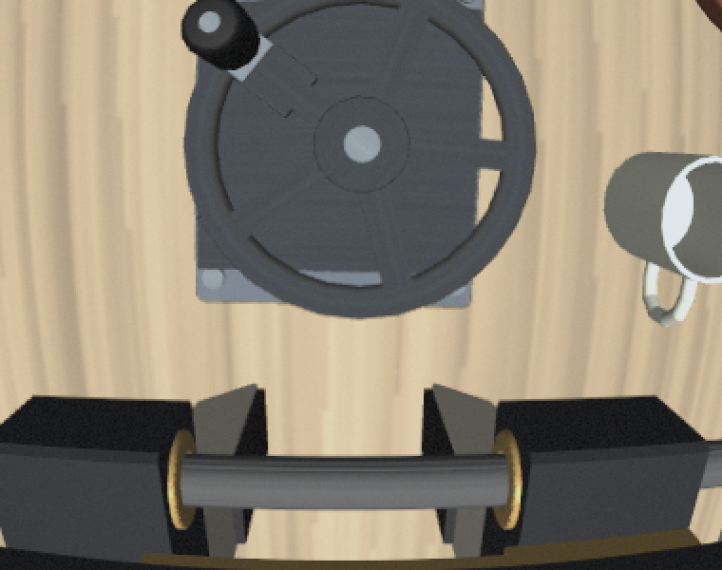

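{"op": "carry_out", "data": {
  "rows": [
    [-20, 0, 15, 0],
    [-40, 0, 35, 0],
    [-60, 0, 50, 0],
    [-60, 0, 50, 0],
    [-60, 0, 50, 0],
    [-60, 0, 50, 0]
  ]
}}

```text
time: 10.17
tool_pos: [437.5, -295.8, 291.0]
tcp_rot: [0.39, 1.567, 0.401]
contact_force: [0.3, -0.2, -0.9]
grip_width: 43.8
```

Run:
```python
from h import *
o,R,p=tool();im=capture("wrist");np.savez("pics/w7.npz",im=im,R=R,p=p);print(p)
cv2.imwrite("pics/w7.png",cv2.resize(im[40:340,100:480],None,fx=1.9,fy=1.9,interpolation=3)[:,:,::-1])
```

```text
[ 437.47507171 -295.84078896  291.02755599]
```

View pics/w7.png

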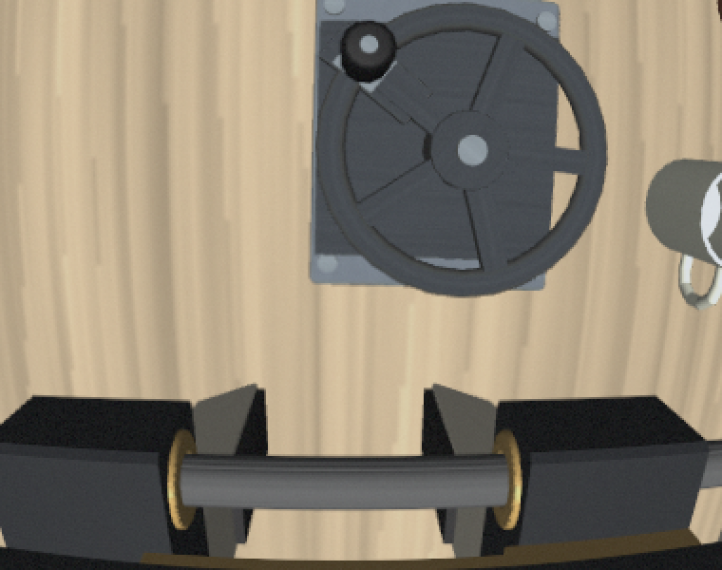

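w6: the hub cap is at (362,144) and the handle's pin top at (209,22). w7: the hub is at (473,150) and the pin top at (369,44). The centroids go to triangulation, with the rim circle as a check.

Run:
```python
from h import *
D=[np.load("pics/w6.npz"),np.load("pics/w7.npz")]
def cen(im,u,v,w=9):
    x,y=int(100+u/1.9),int(40+v/1.9);s=im[y-w:y+w+1,x-w:x+w+1].astype(int).sum(2);c=s[w-1:w+2,w-1:w+2].mean()
    m=(abs(s-c)<70).astype(np.uint8);n,l,st,ce=cv2.connectedComponentsWithStats(m);k=l[w,w];return ce[k]+[x-w,y-w],st[k,4]
P={}
for n,pts in(("hub",((362,144),(473,150))),("pin",((209,22),(369,44)))):
    c=[cen(d["im"],*q) for d,q in zip(D,pts)];print(n,c)
    P[n],e=tri([wray(a[0],d["R"],d["p"]) for a,d in zip(c,D)]);print(P[n],e)
    P[n+"s"]=[]
    for a,d in zip(c,D):
        o,v=wray(a[0],d["R"],d["p"]);P[n+"s"].append(o+v*(P[n][2]-o[2])/v[2])
v=(P["pin"]-P["hub"])[:2];print("throw",np.hypot(*v),"ang",np.degrees(np.arctan2(v[1],v[0])))
for k in(0,1):
    v=(P["pins"][k]-P["hubs"][k])[:2];print(k,P["pins"][k],P["hubs"][k],np.hypot(*v))
# rim: outer-edge points picked, plane z=118, circle fit
for d,pts in((D[0],[(184,140),(536,140),(360,318),(470,288),(240,272)]),(D[1],[(316,150),(607,150),(465,296),(560,262),(370,268),(462,2)])):
  for z in(110,118,126):
    X=[]
    for u,w in pts:
        o,v=wray((100+u/1.9-.2,40+w/1.9-.2),d["R"],d["p"]);X.append((o+v*(z-o[2])/v[2])[:2])
    X=np.array(X);A=np.c_[2*X,np.ones(len(X))];s=np.linalg.lstsq(A,(X**2).sum(1),rcond=None)[0];print("rim",z,s[:2],np.sqrt(s[2]+s[:2]@s[:2]))
```

```text
hub [(array([290.16044776, 115.41791045]), np.int32(268)), (array([348.27173913, 118.55434783]), np.int32(184))]
[ 505.1735211  -219.4134285   126.93353289] [np.float64(0.08354342762561774), np.float64(0.08354342762557243)]
pin [(array([209.61538462,  51.0989011 ]), np.int32(91)), (array([293.8852459,  62.6557377]), np.int32(61))]
[ 448.01511719 -174.12834884  177.17511585] [np.float64(0.13133605830523454), np.float64(0.13133605830518408)]
throw 72.92339526210029 ang 141.61115303960122
0 [ 447.99989128 -174.26107152  177.17511585] [ 505.17192864 -219.49696354  126.93353289] 72.90355123219457
1 [ 448.03638733 -173.99658804  177.17511585] [ 505.17530505 -219.32989703  126.93353289] 72.93808896267798
rim 110 [ 506.27846718 -220.42277965] 84.03160835151836
rim 118 [ 506.00960811 -220.48882914] 81.71494076336683
rim 126 [ 505.74074903 -220.55487863] 79.39827317521706
rim 110 [ 506.32363728 -219.74043101] 84.13639238218602
rim 118 [ 504.68885541 -219.7976591 ] 82.15668996831383
rim 126 [ 503.05407354 -219.8548872 ] 80.17698755444597
```

Two-view result: the shaft is at (505.2,-219.5), the throw is 73 mm, and the handle is at (448.0,-174.1) with its top at about z=175. The rim fit agrees to about 1 mm. Moving to straddle the handle.

{"op": "carry_out", "data": {
  "rows": [
    [3, 30, -10, 0],
    [6, 60, -30, 0],
    [9, 90, -55, 0],
    [10.5, 115, -75, 0],
    [10.5, 121.7, -85, 0],
    [10.5, 121.7, -90, 0],
    [10.5, 121.7, -100, 0],
    [10.5, 121.7, -115, 0],
    [10.5, 121.7, -130, 0],
    [10.5, 121.7, -143, 0],
    [10.5, 121.7, -151, 0],
    [10.5, 121.7, -154, 0],
    [10.5, 121.7, -154, 0],
    [10.5, 121.7, -154, 0]
  ]
}}

```text
time: 11.38
tool_pos: [448.4, -174.6, 136.9]
tcp_rot: [0.483, 1.567, 0.494]
contact_force: [0.3, 1.1, 0.9]
grip_width: 44.1
```

Run:
```python
from h import *
o,R,p=tool();im=capture("wrist");s=capture("scene");print(p,o["contact_force"])
a=cv2.resize(im[130:380,150:410],None,fx=1.7,fy=1.7,interpolation=3);b=cv2.resize(s[100:200,215:340],None,fx=2.8,fy=2.8,interpolation=3)
m=np.zeros((425,442+350,3),np.uint8);m[:,:442]=a;m[:280,442:792]=b;cv2.imwrite("pics/w8.png",m[:,:,::-1])
```

```text
[ 448.43947325 -174.58925482  136.92269326] [0.25616187 1.13710848 0.87808272]
```

View pics/w8.png

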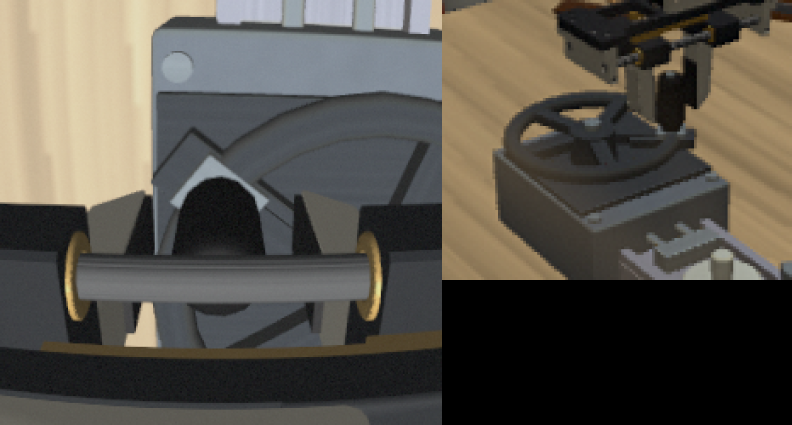

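The handle (crop x 173–267) stands centrally between the fingers, clear of the wheel. Closing.

{"op": "carry_out", "data": {
  "rows": [
    [0, 0, 0, 0],
    [0, 0, 0, 0],
    [0, 0, 0, 0],
    [0, 0, 0, 0],
    [0, 0, 0, 0],
    [0, 0, 0, 0],
    [0, 0, 0, 0]
  ],
  "hand": 5
}}

```text
time: 12.07
tool_pos: [448.3, -174.6, 137.6]
tcp_rot: [0.233, 1.567, 0.244]
contact_force: [-2.9, -0.0, 5.5]
grip_width: 25.4
```

```bash
cat > step.py <<'E'
# state on the circle and next rows: python3 step.py start_ang_now? uses centre C, throw r
import sys
from h import *
C=np.array(eval(sys.argv[1]));r=float(sys.argv[2]);n=int(sys.argv[3]);inc=float(sys.argv[4]);off=eval(sys.argv[5]) if len(sys.argv)>5 else 0
o,R,p=tool();v=p[:2]-C;a=np.arctan2(v[1],v[0]);f=np.array(o["contact_force"]);e=v/np.hypot(*v);t=np.array([-e[1],e[0]])
print("t",round(o["time"],2),"p",np.round(p,1),"ang",round(np.degrees(a),1),"rad",round(np.hypot(*v),2),"Fr",round(f[:2]@e,1),"Ft",round(f[:2]@t,1),"Fz",round(f[2],1))
k=np.radians(inc)*np.arange(1,n+1)+a+np.radians(off)
print([[round(float(C[0]+r*np.cos(x)-p[0]),1),round(float(C[1]+r*np.sin(x)-p[1]),1),0,0] for x in k])
E
python3 step.py "[505.2,-219.5]" 73 6 4
```

```text
t 12.07 p [ 448.3 -174.6  137.6] ang 141.7 rad 72.43 Fr 2.3 Ft 1.8 Fz 5.5
[[-3.5, -3.8, 0, 0], [-6.2, -8.1, 0, 0], [-8.6, -12.6, 0, 0], [-10.7, -17.2, 0, 0], [-12.4, -22.0, 0, 0], [-13.9, -26.9, 0, 0]]
```

{"op": "carry_out", "data": {
  "rows": [
    [-2.0, -2.2, 0.3, 0],
    [-4.4, -5.4, 0.5, 0],
    [-6.9, -9.2, 0.5, 0],
    [-9.2, -13.2, 0.5, 0],
    [-11.2, -17.4, 0.5, 0],
    [-12.9, -21.9, 0.5, 0],
    [-12.9, -21.9, 0.5, 0]
  ]
}}

```text
time: 12.65
tool_pos: [434.8, -197.6, 137.8]
tcp_rot: [0.165, 1.568, 0.176]
contact_force: [-0.9, -0.1, -4.0]
grip_width: 25.3
```

```bash
python3 step.py "[505.2,-219.5]" 73.3 14 4
```

```text
t 12.65 p [ 434.8 -197.6  137.8] ang 162.7 rad 73.7 Fr 0.8 Ft 0.3 Fz -4.0
[[-1.0, -5.1, 0, 0], [-2.0, -10.1, 0, 0], [-2.6, -15.1, 0, 0], [-2.9, -20.3, 0, 0], [-2.8, -25.4, 0, 0], [-2.4, -30.5, 0, 0], [-1.6, -35.5, 0, 0], [-0.5, -40.5, 0, 0], [0.9, -45.4, 0, 0], [2.8, -50.2, 0, 0], [4.9, -54.9, 0, 0], [7.4, -59.3, 0, 0], [10.1, -63.6, 0, 0], [13.2, -67.7, 0, 0]]
```

{"op": "carry_out", "data": {
  "rows": [
    [-1.0, -3.5, -0.2, 0],
    [-2.0, -8, -0.2, 0],
    [-2.7, -13, -0.2, 0],
    [-3.1, -18, -0.2, 0],
    [-3.2, -23, -0.2, 0],
    [-2.9, -28, -0.2, 0],
    [-2.3, -33, -0.2, 0],
    [-1.7, -37, -0.2, 0]
  ]
}}

```text
time: 13.32
tool_pos: [433.0, -235.1, 137.7]
tcp_rot: [0.321, 1.568, 0.332]
contact_force: [-1.0, 5.3, 2.8]
grip_width: 25.0
```

```bash
python3 step.py "[505.2,-219.5]" 73.6 14 4
```

```text
t 13.32 p [ 433.  -235.1  137.7] ang -167.8 rad 73.9 Fr -0.1 Ft -5.4 Fz 2.8
[[1.6, -4.9, 0, 0], [3.2, -9.8, 0, 0], [5.1, -14.6, 0, 0], [7.4, -19.2, 0, 0], [9.9, -23.6, 0, 0], [12.8, -27.9, 0, 0], [16.0, -31.9, 0, 0], [19.4, -35.7, 0, 0], [23.1, -39.3, 0, 0], [27.1, -42.6, 0, 0], [31.2, -45.6, 0, 0], [35.6, -48.3, 0, 0], [40.2, -50.7, 0, 0], [44.9, -52.8, 0, 0]]
```

{"op": "carry_out", "data": {
  "rows": [
    [1.4, -4.9, 0, 0],
    [3.1, -9.9, 0, 0],
    [5.0, -14.7, 0, 0],
    [7.3, -19.3, 0, 0],
    [9.8, -23.7, 0, 0],
    [12.7, -28, 0, 0],
    [15.9, -32.1, 0, 0],
    [19.3, -35.9, 0, 0],
    [23, -39.5, 0, 0],
    [27, -42.8, 0, 0]
  ]
}}

```text
time: 14.15
tool_pos: [458.9, -277.8, 137.6]
tcp_rot: [1.819, 1.569, 1.83]
contact_force: [-4.9, 5.4, 4.8]
grip_width: 25.2
```

```bash
python3 step.py "[505.2,-219.5]" 73.7 14 4
```

```text
t 14.15 p [ 458.9 -277.8  137.6] ang -128.5 rad 74.43 Fr -1.2 Ft -7.2 Fz 4.8
[[4.6, -2.5, 0, 0], [8.9, -5.2, 0, 0], [13.5, -7.7, 0, 0], [18.1, -9.8, 0, 0], [23.0, -11.6, 0, 0], [27.9, -13.1, 0, 0], [32.9, -14.2, 0, 0], [38.0, -15.0, 0, 0], [43.1, -15.4, 0, 0], [48.3, -15.4, 0, 0], [53.4, -15.1, 0, 0], [58.5, -14.4, 0, 0], [63.5, -13.4, 0, 0], [68.5, -12.0, 0, 0]]
```

{"op": "carry_out", "data": {
  "rows": [
    [4.4, -2.6, 0, 0],
    [8.9, -5.2, 0, 0],
    [13.5, -7.7, 0, 0],
    [18.1, -9.8, 0, 0],
    [23, -11.6, 0, 0],
    [27.9, -13.1, 0, 0],
    [32.9, -14.2, 0, 0],
    [38, -15, 0, 0],
    [43.1, -15.4, 0, 0],
    [48.3, -15.4, 0, 0]
  ]
}}

```text
time: 14.98
tool_pos: [505.7, -293.9, 137.6]
tcp_rot: [2.693, 1.566, 2.704]
contact_force: [-6.7, 2.6, 4.5]
grip_width: 25.1
```

```bash
python3 step.py "[505.2,-219.5]" 73.7 14 4
```

```text
t 14.98 p [ 505.7 -293.9  137.6] ang -89.6 rad 74.36 Fr -2.7 Ft -6.7 Fz 4.5
[[5.1, 0.9, 0, 0], [10.2, 1.4, 0, 0], [15.3, 2.4, 0, 0], [20.3, 3.6, 0, 0], [25.2, 5.3, 0, 0], [29.9, 7.2, 0, 0], [34.5, 9.5, 0, 0], [39.0, 12.1, 0, 0], [43.2, 15.0, 0, 0], [47.3, 18.2, 0, 0], [51.1, 21.7, 0, 0], [54.6, 25.4, 0, 0], [57.9, 29.3, 0, 0], [60.9, 33.5, 0, 0]]
```

```bash
python3 step.py "[505.2,-219.0]" 73.4 12 4
```

```text
t 14.98 p [ 505.7 -293.9  137.6] ang -89.6 rad 74.86 Fr -2.7 Ft -6.7 Fz 4.5
[[5.1, 1.7, 0, 0], [10.2, 2.2, 0, 0], [15.2, 3.2, 0, 0], [20.2, 4.4, 0, 0], [25.1, 6.0, 0, 0], [29.8, 8.0, 0, 0], [34.4, 10.3, 0, 0], [38.8, 12.9, 0, 0], [43.0, 15.7, 0, 0], [47.1, 18.9, 0, 0], [50.9, 22.4, 0, 0], [54.4, 26.1, 0, 0]]
```

{"op": "carry_out", "data": {
  "rows": [
    [4.8, 1.0, 0, 0],
    [9.8, 2.0, 0, 0],
    [15, 3.1, 0, 0],
    [20.1, 4.4, 0, 0],
    [25, 6.0, 0, 0],
    [29.8, 8.0, 0, 0],
    [34.4, 10.3, 0, 0],
    [38.8, 12.9, 0, 0]
  ]
}}

```text
time: 15.65
tool_pos: [543.4, -282.7, 137.7]
tcp_rot: [3.136, 1.564, -3.136]
contact_force: [-6.1, -0.4, 2.0]
grip_width: 25.2
```

```bash
python3 step.py "[505.2,-219.0]" 73.4 14 4
```

```text
t 15.65 p [ 543.4 -282.7  137.7] ang -59.1 rad 74.22 Fr -2.8 Ft -5.5 Fz 2.0
[[3.9, 3.5, 0, 0], [8.0, 6.6, 0, 0], [11.8, 9.9, 0, 0], [15.5, 13.5, 0, 0], [18.8, 17.4, 0, 0], [21.9, 21.5, 0, 0], [24.7, 25.8, 0, 0], [27.2, 30.3, 0, 0], [29.4, 34.9, 0, 0], [31.2, 39.7, 0, 0], [32.7, 44.6, 0, 0], [33.9, 49.6, 0, 0], [34.7, 54.6, 0, 0], [35.1, 59.7, 0, 0]]
```

```bash
python3 step.py "[504.6,-218.8]" 73.4 14 4
```

```text
t 15.65 p [ 543.4 -282.7  137.7] ang -58.7 rad 74.7 Fr -2.8 Ft -5.4 Fz 2.0
[[3.6, 3.9, 0, 0], [7.7, 7.0, 0, 0], [11.5, 10.4, 0, 0], [15.1, 14.0, 0, 0], [18.5, 17.9, 0, 0], [21.6, 22.0, 0, 0], [24.3, 26.3, 0, 0], [26.8, 30.8, 0, 0], [28.9, 35.5, 0, 0], [30.7, 40.3, 0, 0], [32.2, 45.2, 0, 0], [33.4, 50.2, 0, 0], [34.1, 55.2, 0, 0], [34.6, 60.3, 0, 0]]
```

{"op": "carry_out", "data": {
  "rows": [
    [3.8, 3.3, 0, 0],
    [7.7, 6.8, 0, 0],
    [11.5, 10.4, 0, 0],
    [15.1, 14, 0, 0],
    [18.5, 17.9, 0, 0],
    [21.6, 22, 0, 0],
    [24.3, 26.3, 0, 0],
    [26.8, 30.8, 0, 0],
    [28.9, 35.5, 0, 0],
    [30.7, 40.3, 0, 0]
  ]
}}

```text
time: 16.48
tool_pos: [574.4, -242.3, 137.8]
tcp_rot: [-3.014, 1.564, -3.003]
contact_force: [-3.1, -4.5, -0.5]
grip_width: 25.3
```

```bash
python3 step.py "[504.6,-218.8]" 73.4 14 4
```

```text
t 16.48 p [ 574.4 -242.3  137.8] ang -18.6 rad 73.65 Fr -1.5 Ft -5.2 Fz -0.5
[[1.2, 5.0, 0, 0], [2.4, 10.0, 0, 0], [3.1, 15.1, 0, 0], [3.5, 20.2, 0, 0], [3.6, 25.3, 0, 0], [3.3, 30.4, 0, 0], [2.6, 35.5, 0, 0], [1.6, 40.5, 0, 0], [0.3, 45.4, 0, 0], [-1.4, 50.3, 0, 0], [-3.5, 55.0, 0, 0], [-5.8, 59.5, 0, 0], [-8.5, 63.9, 0, 0], [-11.5, 68.1, 0, 0]]
```

{"op": "carry_out", "data": {
  "rows": [
    [1.0, 5, 0, 0],
    [2, 10, 0, 0],
    [2.6, 15.1, 0, 0],
    [3, 20.2, 0, 0],
    [3.1, 25.3, 0, 0],
    [2.8, 30.4, 0, 0],
    [2.1, 35.5, 0, 0],
    [1.1, 40.5, 0, 0],
    [-0.2, 45.4, 0, 0]
  ]
}}

```text
time: 17.23
tool_pos: [575.1, -197.4, 137.8]
tcp_rot: [-2.553, 1.566, -2.542]
contact_force: [0.2, -6.2, -3.3]
grip_width: 25.1
```

```bash
python3 step.py "[504.4,-218.8]" 73.3 14 4
```

```text
t 17.23 p [ 575.1 -197.4  137.8] ang 16.9 rad 73.85 Fr -1.5 Ft -6.0 Fz -3.3
[[-2.2, 4.7, 0, 0], [-4.2, 9.4, 0, 0], [-6.5, 14.0, 0, 0], [-9.1, 18.4, 0, 0], [-12.0, 22.6, 0, 0], [-15.2, 26.5, 0, 0], [-18.7, 30.3, 0, 0], [-22.4, 33.8, 0, 0], [-26.4, 37.0, 0, 0], [-30.6, 40.0, 0, 0], [-35.0, 42.6, 0, 0], [-39.5, 44.9, 0, 0], [-44.2, 47.0, 0, 0], [-49.1, 48.6, 0, 0]]
```

{"op": "carry_out", "data": {
  "rows": [
    [-2.1, 4.7, 0, 0],
    [-4.3, 9.3, 0, 0],
    [-6.7, 13.8, 0, 0],
    [-9.3, 18.2, 0, 0],
    [-12.2, 22.4, 0, 0],
    [-15.4, 26.3, 0, 0],
    [-18.9, 30.1, 0, 0],
    [-22.6, 33.6, 0, 0],
    [-26.6, 36.8, 0, 0],
    [-30.8, 39.8, 0, 0]
  ]
}}

```text
time: 18.07
tool_pos: [546.0, -157.7, 137.9]
tcp_rot: [-1.614, 1.566, -1.603]
contact_force: [3.8, -4.9, -4.7]
grip_width: 25.2
```

```bash
python3 step.py "[504.4,-218.8]" 73.2 14 4
```

```text
t 18.07 p [ 546.  -157.7  137.9] ang 55.8 rad 73.86 Fr -1.9 Ft -5.9 Fz -4.7
[[-4.7, 2.2, 0, 0], [-9.2, 4.6, 0, 0], [-13.9, 6.7, 0, 0], [-18.7, 8.5, 0, 0], [-23.6, 9.9, 0, 0], [-28.5, 11.0, 0, 0], [-33.6, 11.7, 0, 0], [-38.7, 12.1, 0, 0], [-43.8, 12.1, 0, 0], [-48.9, 11.8, 0, 0], [-54.0, 11.1, 0, 0], [-59.0, 10.0, 0, 0], [-63.9, 8.6, 0, 0], [-68.7, 6.9, 0, 0]]
```

{"op": "carry_out", "data": {
  "rows": [
    [-4.6, 2.3, 0, 0],
    [-9.2, 4.5, 0, 0],
    [-13.9, 6.5, 0, 0],
    [-18.7, 8.2, 0, 0],
    [-23.6, 9.6, 0, 0],
    [-28.5, 10.7, 0, 0],
    [-33.6, 11.4, 0, 0],
    [-38.7, 11.8, 0, 0],
    [-43.8, 11.8, 0, 0],
    [-48.9, 11.5, 0, 0]
  ]
}}

```text
time: 18.9
tool_pos: [498.7, -145.5, 137.8]
tcp_rot: [-0.804, 1.565, -0.793]
contact_force: [5.1, -1.7, -5.0]
grip_width: 25.3
```

```bash
python3 step.py "[504.4,-218.8]" 73.2 14 4
```

```text
t 18.9 p [ 498.7 -145.5  137.8] ang 94.4 rad 73.51 Fr -2.1 Ft -5.0 Fz -5.0
[[-5.1, -0.9, 0, 0], [-10.1, -1.8, 0, 0], [-15.0, -3.1, 0, 0], [-19.9, -4.7, 0, 0], [-24.6, -6.6, 0, 0], [-29.2, -8.9, 0, 0], [-33.6, -11.5, 0, 0], [-37.8, -14.4, 0, 0], [-41.8, -17.6, 0, 0], [-45.6, -21.0, 0, 0], [-49.1, -24.7, 0, 0], [-52.4, -28.6, 0, 0], [-55.3, -32.8, 0, 0], [-58.0, -37.1, 0, 0]]
```

{"op": "carry_out", "data": {
  "rows": [
    [-5, -1.0, 0, 0],
    [-10.1, -2.2, 0, 0],
    [-15, -3.6, 0, 0],
    [-19.9, -5.2, 0, 0],
    [-24.6, -7.1, 0, 0],
    [-29, -9.3, 0, 0],
    [-33.3, -11.9, 0, 0],
    [-37, -14.4, 0, 0],
    [-40, -16.7, 0, 0],
    [-41.5, -18, 0, 0],
    [-41.5, -18, 0, 0],
    [-41.5, -18, 0, 0]
  ]
}}

```text
time: 19.9
tool_pos: [456.5, -163.8, 137.8]
tcp_rot: [-1.066, 1.566, -1.055]
contact_force: [-0.7, -0.8, -2.2]
grip_width: 25.5
```

```bash
python3 step.py "[504.4,-218.8]" 73.2 8 2
```

```text
t 19.9 p [ 456.5 -163.8  137.8] ang 131.1 rad 72.93 Fr -0.1 Ft 1.0 Fz -2.2
[[-2.1, -1.5, 0, 0], [-3.9, -3.3, 0, 0], [-5.7, -5.1, 0, 0], [-7.4, -7.0, 0, 0], [-9.0, -9.0, 0, 0], [-10.6, -11.0, 0, 0], [-12.1, -13.1, 0, 0], [-13.5, -15.2, 0, 0]]
```

{"op": "carry_out", "data": {
  "rows": [
    [-2, -1.6, 0, 0],
    [-4, -3.5, 0, 0],
    [-6, -5.7, 0, 0],
    [-7.8, -7.8, 0, 0],
    [-9, -9.2, 0, 0],
    [-9.6, -10, 0, 0],
    [-9.6, -10.1, 0, 0],
    [-9.6, -10.1, 0, 0],
    [-9.6, -10.1, 0, 0]
  ]
}}

```text
time: 20.65
tool_pos: [446.7, -174.1, 137.8]
tcp_rot: [-1.162, 1.566, -1.151]
contact_force: [1.2, 0.6, -3.2]
grip_width: 25.3
```

```bash
python3 step.py "[504.4,-218.8]" 73.2 1 1
```

```text
t 20.65 p [ 446.7 -174.1  137.8] ang 142.2 rad 72.98 Fr -0.6 Ft -1.2 Fz -3.2
[[-1.0, -0.9, 0, 0]]
```

One turn by the numbers (142.2° against a start of about 141.8°), with little strain. I'll open, rise, and check from the earlier viewing pose.

{"op": "carry_out", "data": {
  "rows": [
    [0, 0, 0, 0],
    [0, 0, 0, 0],
    [0, 0, 0, 0],
    [0, 0, 0, 0],
    [0, 0, 0, 0],
    [0, 0, 12, 0],
    [0, 0, 35, 0],
    [0, 0, 65, 0],
    [-2, -20, 95, 0],
    [-4, -50, 125, 0],
    [-6, -85, 153, 0],
    [-8, -110, 153, 0],
    [-9, -121.7, 153, 0],
    [-9.2, -121.7, 153, 0],
    [-9.2, -121.7, 153, 0],
    [-9.2, -121.7, 153, 0]
  ],
  "hand": 44
}}

```text
time: 21.98
tool_pos: [437.3, -294.3, 289.8]
tcp_rot: [-1.403, 1.568, -1.391]
contact_force: [0.4, 0.1, -0.7]
grip_width: 44.2
```

Run:
```python
from h import *
o,R,p=tool();im=capture("wrist");np.savez("pics/w9.npz",im=im,R=R,p=p);t=capture("top");s=capture("scene");print(p,o["contact_force"],o["grip_width"])
def cen(im,u,v,w=9):
    x,y=int(100+u/1.9),int(40+v/1.9);s=im[y-w:y+w+1,x-w:x+w+1].astype(int).sum(2);c=s[w-1:w+2,w-1:w+2].mean()
    m=(abs(s-c)<70).astype(np.uint8);n,l,st,ce=cv2.connectedComponentsWithStats(m);return ce[l[w,w]]+[x-w,y-w],st[l[w,w],4]
D=np.load("pics/w7.npz")
for d in(D,dict(im=im,R=R,p=p)):
    q=[]
    for u,z in(((369,44),177.2),((473,150),126.9)):
        c,n=cen(d["im"],*u);o_,v=wray(c,d["R"],d["p"]);q.append((o_+v*(z-o_[2])/v[2])[:2]);print(c,n,np.round(q[-1],2))
    v=q[0]-q[1];print("ang",np.degrees(np.arctan2(v[1],v[0])),np.hypot(*v))
a=cv2.resize(im[40:340,100:480],None,fx=1.2,fy=1.2);b=cv2.resize(s[115:315,225:475],None,fx=1.35,fy=1.35,interpolation=3)
c=cv2.resize(t[190:290,150:400],None,fx=1.8,fy=1.8,interpolation=3)
m=np.zeros((560,795,3),np.uint8);m[:a.shape[0],:a.shape[1]]=a;m[:b.shape[0],458:458+b.shape[1]]=b[:,:337];m[365:365+c.shape[0],:c.shape[1]]=c;cv2.imwrite("pics/w9.png",m[:,:,::-1])
```

```text
[ 437.28640974 -294.33181664  289.79127417] [ 0.37649815  0.05209498 -0.71778417] 44.179402186006776
[293.8852459  62.6557377] 61 [ 448.04 -174.01]
[348.27173913 118.55434783] 184 [ 505.18 -219.34]
ang 141.57874594071953 72.94214437990257
[293.9047619   63.96825397] 63 [ 447.52 -174.37]
[349.18181818 119.5026738 ] 187 [ 505.16 -219.39]
ang 142.010987453785 73.13769815650257
```

View pics/w9.png

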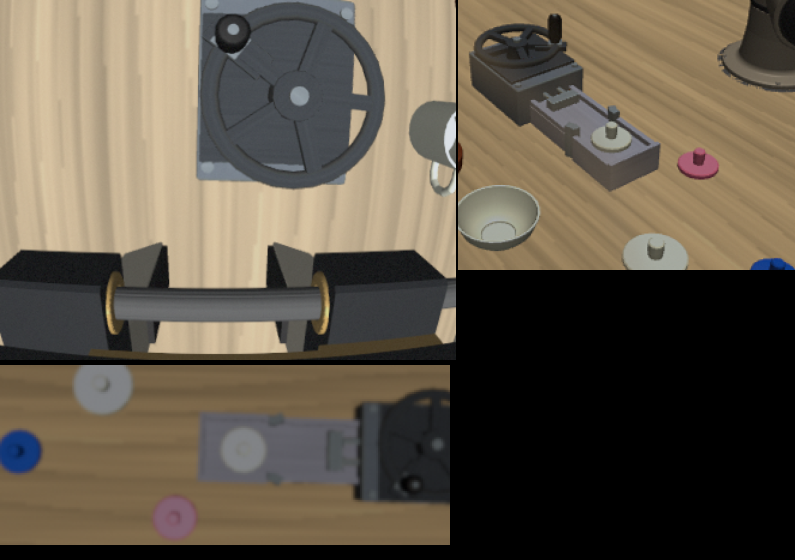

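The lid lies flat in the tray past the jaws, the pusher is home, and the handle is back within about 0.4° past one full turn. The arm is clear, so I'm handing in.

```bash
python3 -c "
from plant import *
print(close_job())"
```

```text
the job is handed in; nothing more can be done
None
```

The job is done and handed in at about 22 s of the 72 s allowed; no verdict was reported.

- **Lid:** I set the smaller white lid flat on the bed between the guides, about 7 mm ahead of the pusher, and let go. The last pictures show it lying flat in the out-tray past the jaws.
- **Wheel:** I wound the handle anticlockwise through one turn and let go. From nearly the same camera pose, its angle was 141.6° before and 142.0° after, so it ended about 0.4° past one full turn. The pusher is back home.
- **Force on the pin:** The force across the circle was at most about 2.8 N in the readings taken between moves, against the 8 N limit. I did not read it within moves.
- **Other objects:** The big lid, the blue and pink look-alikes, the bowl and the mug looked undisturbed in the last pictures. The jar was hardly in view there, but the arm never went near it.
- **Disagreements:**
  - The first shaft centre from the camera, (505.2, -219.5), was about 1 mm off what the forces showed while winding, so I corrected it as I went.
  - The gripper read the knob at about 18.5–19 mm instead of 20 mm and the handle at about 25 mm instead of 26 mm.
  - Triangulating the lid's top face gave a height of 4 mm instead of 10 mm. That fit was biased by the disc's visible side, so I relied on the touch-down force to place it.

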